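# Show the clogged filter to the light

### The arm

A 6-joint arm with a two-finger parallel gripper is mounted at the origin on the work surface. World frame = base frame: x ahead of the robot, y to its left, z up, the work surface at z = 0. Lengths are in m, angles in degrees, forces in N, time in s.
With the tool pointing down it reaches from about 0.25 to 0.725 m from the base axis. Payload 9.7 kg.
Tool frame: the origin (TCP) lies between the finger pads; the fingertips stand 11 mm ahead of it and the grasp point (between the pads) lies 8 mm behind it; z points along the fingers, x is the direction in which the jaws open and shut, and the axes are right-handed (so a half turn about z gives the same grasp; the last joint's range is limited). The gripper opens to 85 mm and grips with 20 to 120 N. Pads are 22 mm wide; open, the fingers measure 114 mm over their backs; the gripper's body (76 mm by 85 mm) begins 54 mm behind the grasp point. The pads swing forward as they close: fully open they stand 13 mm farther back than shut.
Start: joints at [-66.979, 4.979, 10.078, 95.1, 0, 90], TCP at [0.215, -0.506, 0.242] pointing down, gripper open.
Joint ranges: [-179.16, 179.16], [-48.56, 103.87], [-65.8, 70.77], [-126.05, 130.52], [-82.76, 87.17], [-180, 180]. Speed limits (degrees/s): [127.2, 127.2, 147.25, 180, 180, 180].

### API

Orientations are given as [roll, pitch, yaw] about the fixed x, y, z axes, in that order (R = Rz(yaw) Ry(pitch) Rx(roll)).
In Python, from workcell import get_obs, camera, job_done gives the robot as it stands.
- The arm moves only by the tool arm_command, never from a script. Its argument "increments" is a list of rows, each a list of 2 entries, a list of its own where there are three numbers: the shift along the tool's x, y, z in units of 25 mm (1.0 is 25 mm), then the turn about the tool's z in units of 6 degrees (1.0 is 6 degrees). In form: [[[dx, dy, dz], roll], ...]. A call has 1 to 5 rows; each row is the pose to reach, as a shift and turn from the pose measured when the call began, along the tool's axes at that moment; what a row does not reach only later rows make up. A row lasts 1/10 s, in which the tool goes at most 50 mm and 8.59 degrees, less where a joint would pass 70% of its speed; a pose out of reach is approached as far as the arm can. A call with a gripper value outside its range is refused whole. "claw" is the closure, from -1 (fully open) to 1 (shut), so that 0 is half open, set as the call begins (left out, the last holds). The fingers move at their own pace and stop on an object; "force" is the grip in N (left out, the last holds). Time passes only in rows, so rows that repeat a pose let the fingers close. It gives the time, the measured TCP pose, the force and the opening at its end, in the units of the state.
- get_obs(): the state, without advancing time (a new reading comes with each control period).
- camera(name): name is "scene" or "top" or "wrist"; returns a dict with "frame" (480x640x3 uint8, red, green, blue), "range_z" (480x640 float32, m along the optical axis (not along the pixel's ray), 0 where there is no reading), "K" (3x3 intrinsics, pixels), "R" (3x3) and "t" (3): a world point X has camera coordinates R X + t; the wrist camera has in their place "hand_eye" (4x4, takes a point from camera to tool coordinates, whose origin is the TCP and whose axes are the tool frame's). Camera axes: x right, y down, z forward; pixel columns grow to the right and rows downward; lengths in m; the calibration is good to about 2 mm. A picture is of the moment at which its call begins: read the wrist's pose just before it.
- job_done(): hands the job in, once; it reports no verdict.
The state is a dict: "time": time; "q": joint angles; "qd": joint speeds; "joint_efforts": joint torques, N m; "ee_pos": TCP position; "tcp_rot": TCP orientation; "wrist_force": force on the tool from outside, world axes, zero at the start; "torque": the same for the moment, N m; "opening": finger opening in m.
Only numpy, scipy, OpenCV 4.12 (cv2) and the standard library are available. Lean on these libraries where they do the work, as an engineer would, in place of code of your own. Each camera call takes 0.05 s, during which the arm holds its last target.

### The job

The dust box by the grinder has two filter bays; the indicator pin that has popped up marks the bay whose filter is clogged. Lift that bay's flap, draw the filter plate out from beneath it, and hold it up in front of the light panel: upright, broad side facing the panel, centred on it, about 11 cm from it and touching nothing. Finish while still holding it there; leave the other bay shut and do not disturb the other things on the bench.

Things in the scene. Friction and masses are not known exactly. Their poses are not given: they have to be found in the camera images.
- dust_box: Grey metal dust box, fixed, 160 (x) x 303 (y) x 100 mm high. Origin: centre of its underside; the flaps' handle bars are on its -x side. Two equal filter bays side by side, bay a centred at y = +57.5 mm, bay b at y = -57.5 mm: 150 x 110 mm inside, floor 8 mm above the bench, walls 5 mm, rim at 100 mm. Outside each bay, at x = -65, y = +/-134.5 mm on the box's top, sits that bay's indicator pin.
- pin_up: the popped-up indicator pin: mushroom-shaped, head 22 mm across, its top 45 mm above the box top; fixed. Origin at its foot, 100 mm above the bench. The bay beside it (same sign of y in the box's frame) has the clogged filter.
- pin_down: the other, same-looking indicator pin, still down: its head's top only 12 mm above the box top; fixed. Origin at its foot.
- flap_a (a joint): angle of bay a's flap, rad: 0 shut, flat on the rim; 1.57 upright; 1.9 its stop. A 6 mm steel sheet, 160 x 111 mm, hinged along the box's y at x = +80 mm, 100 mm above the bench; it opens up and over towards the box's +x. The stiff hinge leaves it at any angle; moving it takes 1 to 3 N at the bar.
- flap_b (a joint): the same for bay b's flap
- flap_a_bar (a point): middle of the handle bar of bay a's flap: round, 12 mm thick, along the box's y, 68 mm free between its two arms; 45 mm from its axis to the flap's front edge (and front wall). Shut, it is at x = -125 mm in the box's frame, 103 mm above the bench; it swings on a radius of 205 mm about the hinge. The point's frame turns with the flap.
- flap_b_bar (a point): the same for bay b's flap
- filter_a: filter plate of bay a, aluminium with dark slots: 90 (x) x 8 (y, normal to the broad side) x 60 mm (z), plus a pull tab mid-top, 40 x 10 x 20 mm high; 0.1 to 0.2 kg. Origin: middle of the lower edge. It stands upright under the flap at x = -10 mm, y = bay centre, 8 mm above the bench, axes along the box's, its ends in guide grooves 40 mm high (1.5 mm play): comes straight up. Both look alike.
- filter_b: the same for bay b
- filter_a_mid (a point): middle of the broad face of filter_a: 30 mm above its lower edge
- filter_b_mid (a point): the same for filter_b
- light_stand: inspection light, fixed: plywood foot 180 (x) x 240 (y) x 18 mm, and along its +y edge an upright light panel 180 mm wide (x), 170 mm high, facing the stand's -y. Origin on the bench, 111 mm straight in front of the lit face (which is at y = +111 mm). The panel's centre is 150 mm above the bench, its top 235 mm.
- clamp: bystander, loose: bar clamp lying flat: steel bar 260 mm long, black jaws, round handle; about 30 mm high
- spare_wheel: bystander, loose: spare grinding wheel lying flat, 130 mm across, 20 mm thick
- tin: bystander, loose: plain metal tin, 56 mm across, 70 mm high
- jar: bystander, loose: glass jar with metal lid, 60 mm across, 85 mm high
- brush: bystander, loose: bench brush lying flat
- wrench: bystander, loose: open-ended wrench lying flat

How it is judged (in metres and radians):
On the way, in this order (a step that is already met when the one before it is completed fails the run):
1. the flap of the bay with the popped-up pin is lifted well open (over 0.9 rad) (((y of pin_up in the frame of dust_box above 0 m and value of joint flap_a above 0.9 rad) or (y of pin_up in the frame of dust_box below 0 m and value of joint flap_b above 0.9 rad))), for 0.2 s.
2. that bay's filter is drawn up clear of the box (lower edge above 115 mm) in the fingers (((y of pin_up in the frame of dust_box above 0 m and height (world z) of filter_a above 0.115 m and contact force between the fingers and filter_a above 1 N) or (y of pin_up in the frame of dust_box below 0 m and height (world z) of filter_b above 0.115 m and contact force between the fingers and filter_b above 1 N))), for 0.1 s.
At the end, for the whole second after the job is handed in: The marked filter is held by the fingers, its middle within 40 mm sideways and in height of the panel's centre, 51 to 171 mm from its face, upright within 15 deg, square to it within 20 deg, still, touching neither stand nor box; other flap shut (0.1 rad), other filter in place (10 mm) (((y of pin_up in the frame of dust_box above 0 m and x of filter_a_mid in the frame of light_stand between -0.04 and 0.04 m and y of filter_a_mid in the frame of light_stand between -0.06 and 0.06 m and z of filter_a_mid in the frame of light_stand between 0.11 and 0.19 m and angle between filter_a's own z axis and vertical below 0.26 rad and angle between the y axis of filter_a and the y axis of light_stand, either way round below 0.35 rad and contact force between the fingers and filter_a above 1 N and contact force between filter_a and light_stand below 0.1 N and contact force between filter_a and dust_box below 0.1 N and linear speed of filter_a below 0.03 m/s and value of joint flap_b below 0.1 rad and distance of filter_b from where it was at the start of the episode below 0.01 m) or (y of pin_up in the frame of dust_box below 0 m and x of filter_b_mid in the frame of light_stand between -0.04 and 0.04 m and y of filter_b_mid in the frame of light_stand between -0.06 and 0.06 m and z of filter_b_mid in the frame of light_stand between 0.11 and 0.19 m and angle between filter_b's own z axis and vertical below 0.26 rad and angle between the y axis of filter_b and the y axis of light_stand, either way round below 0.35 rad and contact force between the fingers and filter_b above 1 N and contact force between filter_b and light_stand below 0.1 N and contact force between filter_b and dust_box below 0.1 N and linear speed of filter_b below 0.03 m/s and value of joint flap_a below 0.1 rad and distance of filter_a from where it was at the start of the episode below 0.01 m))); the arm keeps its last pose, push and grip.
It fails at once if the other bay's flap is opened (over 0.2 rad) or its filter moved over 20 mm ((y of pin_up in the frame of dust_box above 0 m and (value of joint flap_b above 0.2 rad or distance of filter_b from where it was at the start of the episode above 0.02 m)) or (y of pin_up in the frame of dust_box below 0 m and (value of joint flap_a above 0.2 rad or distance of filter_a from where it was at the start of the episode above 0.02 m))).
It fails at once if a bystander is moved more than 30 mm (distance of any of clamp, spare_wheel, tin, jar, brush, wrench from where it was at the start of the episode above 0.03 m).
It also fails if it takes over 51 s, if anything falls off the work surface, if the arm or the gripper's body presses on something with over 40 N, if the wrist force passes 120 N, or if a joint passes its speed limit or range.

## Working session

There is one attempt and no reset: what is moved stays moved. The work goes in short steps, Python scripts to look and compute and a tool call to move; the robot and the scene stay as the last step left them, time stands still between calls to the robot, and variables do not carry over. Pictures are saved under pics/ and viewed, and the job is handed in when it is done.

Besides the shell and the picture viewer there is one more tool, called after "Request:" as name([rows], argument=value, ...), one row to a line, values as JSON. arm_command: Moves the arm, as the interface text tells. Its arguments: {"type":"object","properties":{"increments":{"type":"array"},"claw":{"type":"number"},"force":{"type":"number"}},"required":["increments"]}

```bash
mkdir -p pics; ls; cat > h.py <<'E'
import numpy as np,cv2
from workcell import get_obs,camera
from scipy.spatial.transform import Rotation as Ro
def snap(n,f):
    c=camera(n); cv2.imwrite('pics/'+f+'.png',c['frame'][:,:,::-1]); np.savez('pics/'+f+'.npz',**c); return c
def pts(c):
    K=c['K'];z=c['range_z'];v,u=np.mgrid[:480,:640]
    P=np.stack([(u-K[0,2])/K[0,0]*z,(v-K[1,2])/K[1,1]*z,z],-1)
    return (P-c['t'])@c['R']
E
python3 - <<'E'
from h import *
o=get_obs();print(o)
snap('scene','s0');snap('top','t0')
E
```

```text
pics
{'time': 0.0, 'q': array([-6.69775243e+01,  5.01141178e+00,  1.00325600e+01,  9.51010514e+01,
        1.01556405e-03,  9.00026636e+01]), 'qd': array([-0.02563786, -0.01432985, -0.02425218, -0.01800367, -0.11327204,
       -0.10133699]), 'joint_efforts': array([ 3.13927245e-03, -5.20397866e+01,  4.64798677e+01,  1.65763136e-02,
        2.21001892e-05,  9.63700479e-07]), 'ee_pos': array([ 0.21501273, -0.50597388,  0.24156312]), 'tcp_rot': array([-1.79998988e+02,  7.99032896e-02, -6.69801879e+01]), 'wrist_force': array([-0.14823618, -0.47433116,  0.14178065]), 'torque': array([ 0.01502961, -0.00987185, -0.04728936]), 'opening': 0.08511658076746424}
```

View pics/s0.png

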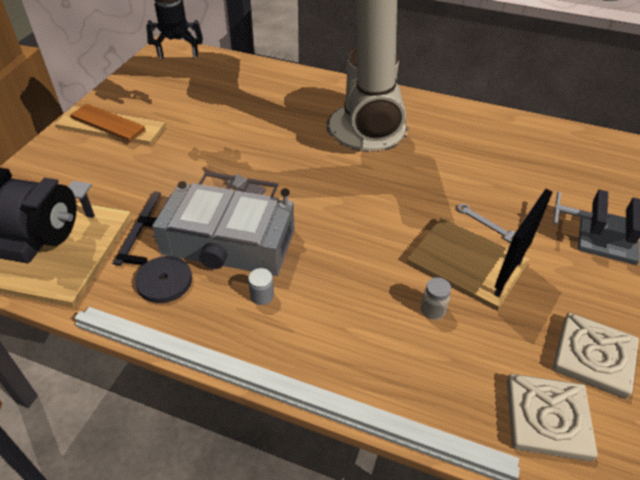

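View pics/t0.png

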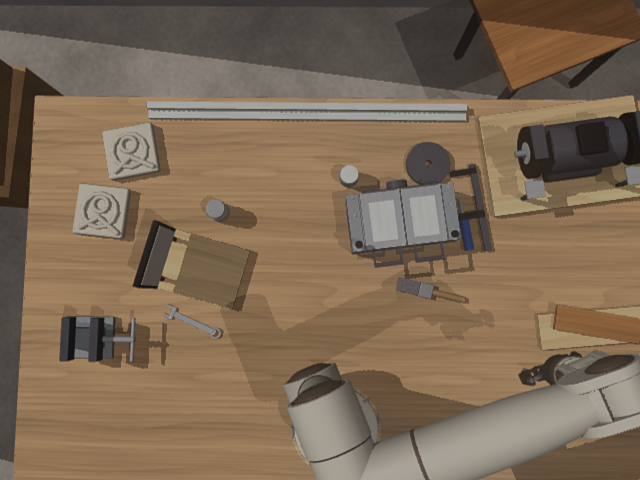

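```bash
python3 - <<'E'
from h import *
for n in ('t0','s0'):
    c=np.load(f'pics/{n}.npz'); P=pts(c)
    print(n,c['K'].tolist(),(-c['R'].T@c['t']))
    np.save(f'pics/{n}P.npy',P)
P=np.load('pics/t0P.npy')
for u,v in [(359,244),(455,234),(389,264),(430,258),(383,220),(425,215),(350,200),(352,250),(458,185),(160,255),(205,265),(216,209),(348,175),(415,288)]: print((u,v),P[v,u].round(3))
P=np.load('pics/s0P.npy')
for u,v in [(285,192),(183,185),(540,230),(520,260),(500,280)]: print((u,v),P[v,u].round(3))
im=cv2.imread('pics/t0.png');a=cv2.resize(im[160:310,320:510],None,fx=4,fy=4,interpolation=cv2.INTER_CUBIC);cv2.imwrite('pics/t0a.png',a)
a=cv2.resize(im[190:350,110:300],None,fx=4,fy=3.7,interpolation=cv2.INTER_CUBIC);cv2.imwrite('pics/t0b.png',a)
im=cv2.imread('pics/s0.png');a=cv2.resize(im[160:310,110:310],None,fx=4,fy=4,interpolation=cv2.INTER_CUBIC);cv2.imwrite('pics/s0a.png',a)
E
```

```text
t0 [[606.3355227936639, 0.0, 320.553673237941], [0.0, 606.3355227936639, 242.26279865212402], [0.0, 0.0, 1.0]] [0.37591261 0.01487751 1.78152508]
s0 [[569.3803850275102, 0.0, 315.3993984909706], [0.0, 569.3803850275102, 228.57671107406742], [0.0, 0.0, 1.0]] [1.44250011 0.36735577 1.06067998]
(359, 244) [ 0.521 -0.057  0.141]
(455, 234) [ 0.555 -0.324  0.107]
(389, 264) [ 0.469 -0.141  0.115]
(430, 258) [ 0.486 -0.253  0.12 ]
(383, 220) [ 0.592 -0.125  0.103]
(425, 215) [ 0.607 -0.242  0.102]
(350, 200) [ 0.649 -0.033  0.094]
(352, 250) [ 0.508 -0.04   0.088]
(458, 185) [ 0.712 -0.355  0.002]
(160, 255) [0.484 0.484 0.14 ]
(205, 265) [0.465 0.386 0.017]
(216, 209) [0.62  0.345 0.087]
(348, 175) [ 0.725 -0.028  0.071]
(415, 288) [ 0.406 -0.226  0.016]
(285, 192) [ 0.523 -0.051  0.143]
(183, 185) [ 0.561 -0.312  0.112]
(540, 230) [ 0.27   0.558 -0.002]
(520, 260) [0.463 0.512 0.066]
(500, 280) [0.564 0.474 0.094]
```

View pics/t0a.png

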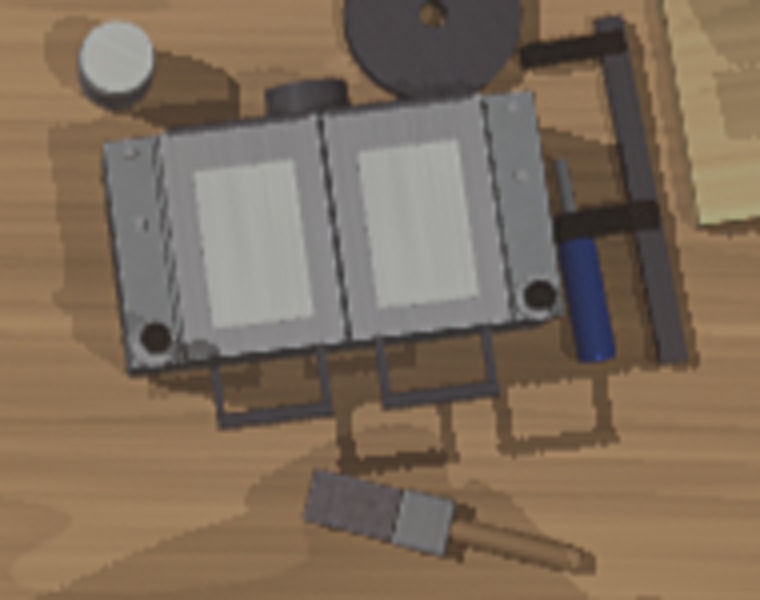

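View pics/s0a.png

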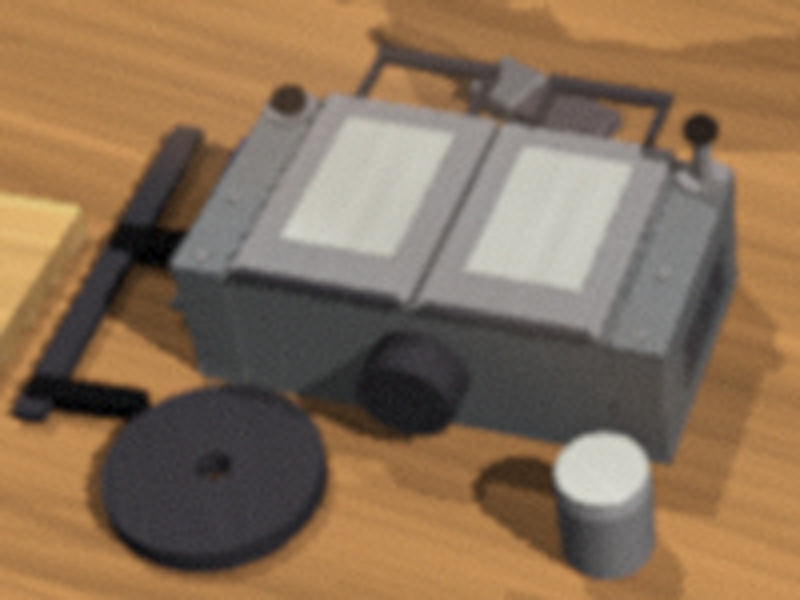

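View pics/t0b.png

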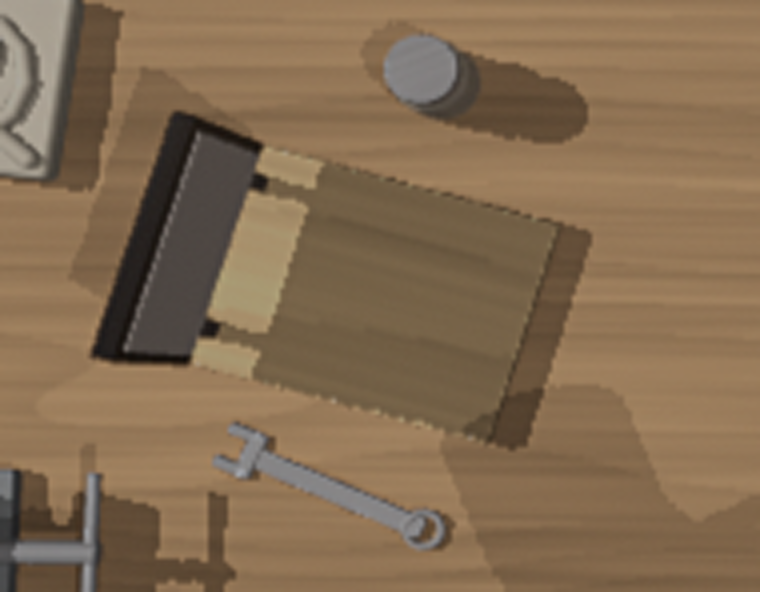

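```bash
cat >> h.py <<'E'
def ray(c,u,v,z):
    d=c['R'].T@np.linalg.inv(c['K'])@np.array([u,v,1.]); o=-c['R'].T@c['t']
    return o+d*(z-o[2])/d[2]
E
python3 - <<'E'
from h import *
c=np.load('pics/t0.npz'); s=np.load('pics/s0.npz')
# model pts (box frame) <-> pixel in crop
def fit(M,W):
    M=np.array(M);W=np.array(W)[:,:2];m=M.mean(0);w=W.mean(0)
    A=M-m;B=W-w
    th=np.arctan2((A[:,0]*B[:,1]-A[:,1]*B[:,0]).sum(),(A*B).sum())
    R=np.array([[np.cos(th),-np.sin(th)],[np.sin(th),np.cos(th)]])
    t=w-R@m
    print('yaw',np.degrees(th),'t',t,'res mm',((W-(M@R.T+t))*1e3).round(1).tolist()); return th,t
L=[((80,151.5),105,143,.1),((80,-151.5),532,92,.1),((-80,-151.5),560,315,.1),((-80,151.5),130,372,.1),((-65,134.5),155,338,.143),((-65,-134.5),540,295,.11),((-125,96),220,422,.109),((-125,19),331,409,.109),((-125,-19),385,403,.109),((-125,-96),497,391,.109)]
fit([np.array(l[0])/1e3 for l in L],[ray(c,320+l[1]/4-.4,160+l[2]/4-.4,l[3]) for l in L])
L=[((80,151.5),665,352,.1),((80,-151.5),175,268,.1),((-80,151.5),735,170,.1),((-65,134.5),701,126,.142),((-65,-134.5),290,98,.11)]
fit([np.array(l[0])/1e3 for l in L],[ray(s,110+l[1]/4-.4,160+l[2]/4-.4,l[3]) for l in L])
# light stand foot: 180x240x18 ; corners
def g(u,v,z): return ray(c,110+u/4-.4,190+v/3.7-.4,z)
for n,p in dict(f1=g(590,235,.018),f2=g(520,447,.018),f2b=g(492,440,.018),f1b=g(557,225,.018),ptop1=g(190,112,.235),ptop2=g(93,355,.235),pt3=g(262,146,.235),pt4=g(190,363,.235)).items(): print(n,p.round(3))
P=np.load('pics/t0P.npy')
m=(P[...,2]>.215)&(P[...,2]<.26)&(P[...,1]>.3)
print(m.sum(),cv2.minAreaRect((P[m][:,:2]*1e3).astype(np.float32)), P[m][:,2].max())
m=(P[...,2]>.012)&(P[...,2]<.025)&(P[...,1]>.25)&(P[...,1]<.5)&(P[...,0]>.38)&(P[...,0]<.6)
r=cv2.minAreaRect((P[m][:,:2]*1e3).astype(np.float32));print(m.sum(),r,cv2.boxPoints(r))
E
```

```text
yaw 7.657571752712821 t [ 0.60150947 -0.18017664] res mm [[0.0, -1.9], [-1.1, 0.1], [0.9, 3.0], [-2.0, 0.4], [1.0, -0.0], [1.0, -0.1], [0.8, -0.5], [0.4, -0.5], [-0.0, 0.0], [-1.1, -0.5]]
yaw 8.109435879483055 t [ 0.60370039 -0.17539355] res mm [[-1.3, -2.5], [-0.3, 3.5], [3.4, -0.3], [-0.9, -1.5], [-0.9, 0.8]]
f1 [0.501 0.234 0.018]
f2 [0.334 0.281 0.018]
f2b [0.339 0.302 0.018]
f1b [0.509 0.259 0.018]
ptop1 [0.569 0.468 0.235]
ptop2 [0.399 0.524 0.235]
pt3 [0.545 0.421 0.235]
pt4 [0.394 0.462 0.235]
667 ((480.794677734375, 493.4526062011719), (22.878145217895508, 179.24114990234375), 74.78231048583984) 0.2449783878623163
3556 ((488.2381896972656, 377.8968200683594), (216.23240661621094, 246.3782958984375), 0.7761943340301514) [[378.46307 499.61005]
 [381.80072 253.25435]
 [598.0133  256.1836 ]
 [594.67566 502.5393 ]]
```

```bash
cat >> h.py <<'E'
BY=np.radians(7.75);BT=np.array([.602,-.179,0])
def box(x,y,z): 
    c,s=np.cos(BY),np.sin(BY); return BT+[c*x-s*y,s*x+c*y,z]
def cmd(targets,yaw=None):
    o=get_obs();r=o['tcp_rot'];R=Ro.from_euler('xyz',r,degrees=True).as_matrix()
    print('t',round(o['time'],2),'pos',o['ee_pos'].round(4),'rot',r.round(2),'q',o['q'].round(1),'F',o['wrist_force'].round(1),'op',round(o['opening'],4))
    for p in targets: print((R.T@(np.array(p)-o['ee_pos'])/.025).round(2).tolist(), None if yaw is None else round(-((yaw-r[2]+180)%360-180)/6,2))
E
python3 - <<'E'
from h import *
cmd([[.470,-.139,.242]],7.75)
E
```

```text
t 0.1 pos [ 0.215  -0.506   0.2416] rot [-1.800e+02  7.000e-02 -6.698e+01] q [-67.    5.   10.   95.1   0.   90. ] F [-0.  -0.2 -0. ] op 0.0854
[-9.52, -15.13, -0.0] -12.45
```

Request:
arm_command([
  [[-0.95,-1.5,0],-1.25],
  [[-1.9,-3.0,0],-2.5],
  [[-2.85,-4.5,0],-3.75],
  [[-3.8,-6,0],-5],
  [[-4.75,-7.55,0],-6.25],
])

```text
time: 0.6
ee_pos: [0.3428, -0.3213, 0.2416]
tcp_rot: [-180.0, 0.1, -29.2]
wrist_force: [1.2, -0.3, -0.3]
opening: 0.0856
```

```bash
python3 - <<'E'
from h import *
cmd([[.470,-.139,.242]],7.75)
E
```

```text
t 0.6 pos [ 0.3428 -0.3213  0.2416] rot [-1.7995e+02  7.0000e-02 -2.9200e+01] q [-43.2  -5.9  -0.8  95.2   0.   76. ] F [ 1.2 -0.3 -0.3] op 0.0856
[0.88, -8.85, -0.01] -6.16
```

Request:
arm_command([
  [[0.2,-1.77,0],-1.25],
  [[0.35,-3.54,0],-2.5],
  [[0.53,-5.3,0],-3.75],
  [[0.7,-7.1,0],-5],
  [[0.88,-8.85,0],-6.16],
])

```text
time: 1.1
ee_pos: [0.4706, -0.1371, 0.2415]
tcp_rot: [-179.9, 0.0, 8.1]
wrist_force: [0.8, -1.0, -0.0]
opening: 0.0858
```

```bash
python3 - <<'E'
from h import *
o=get_obs();c=snap('wrist','w1');np.save('pics/w1o.npy',np.r_[o['ee_pos'],o['tcp_rot']]);print(c['hand_eye'].round(3))
snap('top','t1')
cmd([[.4704,-.139,.16],[.4704,-.139,.099]],7.75)
E
```

```text
[[ 1.    -0.001  0.     0.001]
 [ 0.001  0.958  0.287 -0.073]
 [-0.    -0.287  0.958 -0.131]
 [ 0.     0.     0.     1.   ]]
t 1.2 pos [ 0.4718 -0.1352  0.2409] rot [-1.7985e+02  5.0000e-02  8.2700e+00] q [-16.1  -3.    1.8  94.9   0.1  65.7] F [-0.7 -0.9 -0.2] op 0.0855
[-0.07, 0.15, 3.24] 0.09
[-0.07, 0.16, 5.68] 0.09
```

View pics/w1.png

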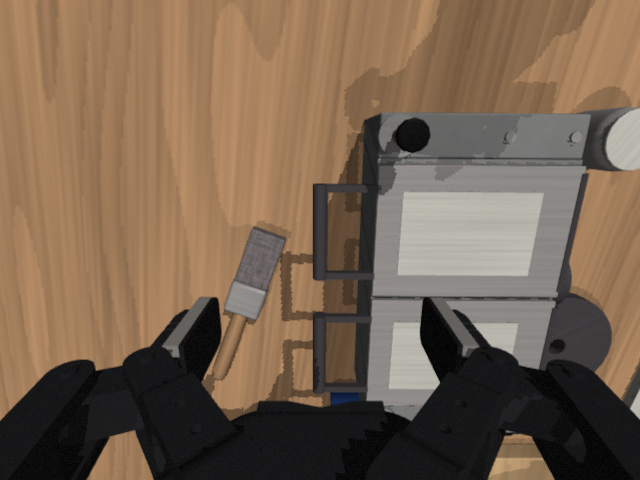

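```bash
cat >> h.py <<'E'
def wpt(c,o,u,v,rad=0):
    K=c['K'];z=np.median(c['range_z'][v-rad:v+rad+1,u-rad:u+rad+1])
    p=np.array([(u-K[0,2])/K[0,0]*z,(v-K[1,2])/K[1,1]*z,z,1]);p=(c['hand_eye']@p)[:3]
    return Ro.from_euler('xyz',o[3:],degrees=True).as_matrix()@p+o[:3]
E
python3 - <<'E'
from h import *
c=np.load('pics/w1.npz');o=np.load('pics/w1o.npy')
for u,v in [(320,188),(320,232),(320,275),(320,318),(320,388),(412,133),(386,240),(386,170),(580,230)]: print(u,v,wpt(c,o,u,v,1).round(4))
print(box(-.125,.0575,.109),box(-.125,-.0575,.109),box(-.065,.1345,.145))
E
```

```text
320 188 [ 0.4661 -0.102   0.1077]
320 232 [ 0.471  -0.137   0.1078]
320 275 [ 0.4762 -0.1741  0.1073]
320 318 [ 0.4819 -0.2141  0.1073]
320 388 [ 0.492  -0.2862  0.1077]
412 133 [ 0.5187 -0.0539  0.1438]
386 240 [ 0.5256 -0.1371  0.1047]
386 170 [ 0.5145 -0.0816  0.1053]
580 230 [ 0.7666 -0.1233 -0.0012]
[ 0.47038783 -0.13888158  0.109     ] [ 0.48589569 -0.25283116  0.109     ] [ 0.51945627 -0.05449385  0.145     ]
```

Request:
arm_command([
  [[-0.07,0.14,1.2],0],
  [[-0.07,0.14,2.4],0],
  [[-0.07,0.14,2.9],0],
  [[-0.07,0.14,2.9],0],
], claw=0.35, force=25)

```text
time: 1.6
ee_pos: [0.4694, -0.1388, 0.1668]
tcp_rot: [-179.8, 0.2, 8.2]
wrist_force: [0.5, -0.1, 0.8]
opening: 0.0287
```

```bash
python3 - <<'E'
from h import *
cmd([[.4705,-.1385,.096]],7.75)
E
```

```text
t 1.6 pos [ 0.4694 -0.1388  0.1668] rot [-179.78    0.22    8.22] q [-16.5  -3.9  -7.2  87.    0.1  65.2] F [ 0.5 -0.1  0.8] op 0.0287
[0.06, 0.0, 2.83] 0.08
```

Request:
arm_command([
  [[0.05,0,0.8],0],
  [[0.05,0,1.6],0],
  [[0.05,0,2.4],0.05],
  [[0.05,0,2.83],0.05],
  [[0.05,0,2.83],0.05],
])

```text
time: 2.1
ee_pos: [0.47, -0.1386, 0.0959]
tcp_rot: [-179.8, 0.3, 7.9]
wrist_force: [-0.2, -0.8, -0.3]
opening: 0.0276
```

Request:
arm_command([
  [[0,0,0],0],
  [[0,0,0],0],
  [[0,0,0],0],
  [[0,0,0],0],
], claw=1, force=25)

```text
time: 2.5
ee_pos: [0.4703, -0.1389, 0.0972]
tcp_rot: [-179.8, 0.2, 7.9]
wrist_force: [-3.5, -1.8, 6.1]
opening: 0.011
```

```bash
python3 - <<'E'
from h import *
cmd([],7.75)
o=get_obs();p=o['ee_pos']; 
import numpy as np
# arc about hinge; keep offset TCP-bar
b0=np.array([-.205,0.003])
for th in np.arange(.12,1.6,.12):
    x=-.205*np.cos(th)-.003*np.sin(th); z=.205*np.sin(th)+.003*np.cos(th)
    dx,dz=x+.205,z-.003
    w=np.array([np.cos(BY)*dx,np.sin(BY)*dx,dz])
    R=Ro.from_euler('xyz',o['tcp_rot'],degrees=True).as_matrix()
    print(round(th,2),(R.T@w/.025).round(2).tolist(),(p+w).round(3))
E
```

```text
t 2.5 pos [ 0.4703 -0.1389  0.0972] rot [-179.82    0.21    7.88] q [-16.5  -3.2 -14.3  79.2   0.1  65.6] F [-3.5 -1.8  6.1] op 0.011
0.12 [0.04, -0.0, -0.98] [ 0.471 -0.139  0.122]
0.24 [0.2, -0.01, -1.95] [ 0.475 -0.138  0.146]
0.36 [0.47, -0.01, -2.88] [ 0.482 -0.137  0.169]
0.48 [0.86, -0.01, -3.78] [ 0.492 -0.136  0.191]
0.6 [1.35, -0.01, -4.61] [ 0.504 -0.134  0.212]
0.72 [1.94, -0.01, -5.38] [ 0.519 -0.132  0.232]
0.84 [2.62, -0.01, -6.08] [ 0.536 -0.13   0.249]
0.96 [3.37, -0.01, -6.68] [ 0.554 -0.127  0.264]
1.08 [4.2, -0.01, -7.18] [ 0.575 -0.125  0.276]
1.2 [5.09, -0.01, -7.58] [ 0.597 -0.122  0.286]
1.32 [6.02, -0.01, -7.88] [ 0.62  -0.119  0.293]
1.44 [6.98, -0.01, -8.05] [ 0.644 -0.115  0.298]
1.56 [7.96, -0.01, -8.11] [ 0.668 -0.112  0.299]
```

Gripped (opening 11 mm on the 12 mm bar). Lift along the arc.

Request:
arm_command([
  [[0.01,0,-0.5],0],
  [[0.04,0,-0.98],0],
  [[0.11,0,-1.47],0],
  [[0.2,0,-1.95],0],
  [[0.33,0,-2.42],0],
])

```text
time: 3.0
ee_pos: [0.4807, -0.1375, 0.1593]
tcp_rot: [-179.8, -0.0, 7.9]
wrist_force: [15.5, 3.6, -9.0]
opening: 0.0109
```

```bash
python3 - <<'E'
from h import *
cmd([[.482,-.137,.169],[.492,-.136,.191],[.504,-.134,.212],[.519,-.132,.232],[.536,-.130,.249]],7.75)
E
```

```text
t 3.0 pos [ 0.4807 -0.1375  0.1593] rot [-1.7981e+02 -5.0000e-02  7.9200e+00] q [-16.1  -2.7  -6.9  85.8   0.2  66. ] F [15.5  3.6 -9. ] op 0.0109
[0.06, -0.02, -0.39] 0.03
[0.46, -0.0, -1.27] 0.03
[0.94, -0.02, -2.11] 0.03
[1.55, -0.02, -2.91] 0.03
[2.24, -0.01, -3.58] 0.03
```

Request:
arm_command([
  [[0.2,0,-0.5],0],
  [[0.37,0,-0.9],0],
  [[0.57,0,-1.3],0],
  [[0.8,0,-1.7],0],
  [[1.06,0,-2.1],0],
])

```text
time: 3.5
ee_pos: [0.5068, -0.134, 0.2127]
tcp_rot: [-179.8, -0.0, 7.9]
wrist_force: [-0.4, -0.8, -4.1]
opening: 0.0109
```

```bash
python3 - <<'E'
from h import *
cmd([[.519,-.132,.232],[.536,-.130,.249],[.554,-.127,.264],[.575,-.125,.276]],7.75)
E
```

```text
t 3.5 pos [ 0.5068 -0.134   0.2127] rot [-1.798e+02 -1.000e-02  7.920e+00] q [-14.9   1.    2.6  91.7   0.2  67.2] F [-0.4 -0.8 -4.1] op 0.0109
[0.49, -0.02, -0.77] 0.03
[1.18, -0.0, -1.45] 0.03
[1.91, -0.03, -2.05] 0.03
[2.75, 0.01, -2.53] 0.03
```

Request:
arm_command([
  [[0.28,0,-0.4],0],
  [[0.58,0,-0.77],0],
  [[0.92,0,-1.12],0],
  [[1.27,0,-1.44],0],
  [[1.64,0,-1.75],0],
])

```text
time: 4.0
ee_pos: [0.5471, -0.1286, 0.2574]
tcp_rot: [-179.8, 0.1, 7.9]
wrist_force: [-3.8, -1.6, 0.7]
opening: 0.0109
```

```bash
python3 - <<'E'
from h import *
cmd([[.554,-.127,.264],[.575,-.125,.276],[.597,-.122,.286],[.620,-.119,.293],[.644,-.115,.298]],7.75)
E
```

```text
t 4.0 pos [ 0.5471 -0.1286  0.2574] rot [-1.7981e+02  7.0000e-02  7.9100e+00] q [-13.3   7.2  14.1  97.1   0.2  68.8] F [-3.8 -1.6  0.7] op 0.0109
[0.28, -0.02, -0.26] 0.03
[1.12, 0.01, -0.75] 0.03
[2.01, 0.01, -1.15] 0.03
[2.94, 0.02, -1.43] 0.03
[3.91, -0.01, -1.63] 0.03
```

Request:
arm_command([
  [[0.38,0,-0.28],0],
  [[0.78,0,-0.53],0],
  [[1.2,0,-0.76],0],
  [[1.62,0,-0.96],0],
  [[2.06,0,-1.13],0],
])

```text
time: 4.5
ee_pos: [0.5976, -0.1218, 0.288]
tcp_rot: [-179.9, 0.1, 7.9]
wrist_force: [-4.9, -2.3, 4.3]
opening: 0.0108
```

Request:
arm_command([
  [[0.45,0,-0.13],0],
  [[0.92,0,-0.25],0],
  [[1.4,0,-0.35],0],
  [[1.9,0,-0.43],0],
  [[2.35,0,-0.48],0],
])

```text
time: 5.0
ee_pos: [0.6557, -0.1139, 0.3012]
tcp_rot: [-179.9, 0.1, 7.9]
wrist_force: [-2.1, -1.6, 4.0]
opening: 0.011
```

```bash
python3 - <<'E'
from h import *
cmd([[.644,-.115,.298],[.668,-.112,.299],[.69,-.109,.298]],7.75)
snap('scene','s2')
E
```

```text
t 5.0 pos [ 0.6557 -0.1139  0.3012] rot [-1.7991e+02  6.0000e-02  7.8700e+00] q [-9.900e+00  2.500e+01  4.120e+01  1.062e+02  1.000e-01  7.220e+01] F [-2.1 -1.6  4. ] op 0.011
[-0.47, -0.02, 0.13] 0.02
[0.5, -0.01, 0.09] 0.02
[1.39, -0.0, 0.13] 0.02
```

View pics/s2.png

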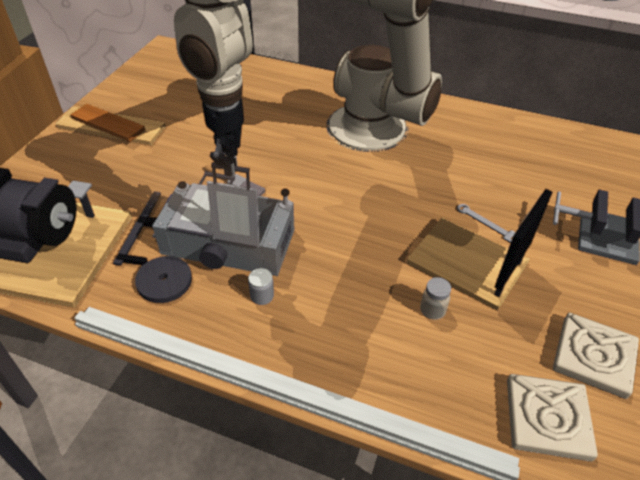

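The flap is near upright. A little further, then release and retreat.

Request:
arm_command([
  [[0.4,0,0],0],
  [[0.75,0,0.02],0],
  [[0.95,0,0.04],0],
  [[0.95,0,0.04],0],
])

```text
time: 5.45
ee_pos: [0.681, -0.1105, 0.3013]
tcp_rot: [-180.0, -0.1, 7.9]
wrist_force: [1.2, -0.3, 3.2]
opening: 0.011
```

Request:
arm_command([
  [[0,0,0],0],
  [[0,0,0],0],
  [[0,0,0],0],
  [[0,0,-0.8],0],
  [[0,0,-1.8],0],
], claw=0.3)

```text
time: 5.95
ee_pos: [0.6803, -0.1104, 0.3459]
tcp_rot: [-179.9, 0.0, 7.9]
wrist_force: [0.5, 0.2, 0.3]
opening: 0.0297
```

```bash
python3 - <<'E'
from h import *
f=box(-.01,.0575,0);print(f)
cmd([[.68,-.11,.37],[f[0],f[1],.36]],97.75)
E
```

```text
[ 0.58433741 -0.12337372  0.        ]
t 5.95 pos [ 0.6803 -0.1104  0.3459] rot [-1.7992e+02  4.0000e-02  7.8900e+00] q [-9.200e+00  3.450e+01  6.030e+01  1.158e+02  1.000e-01  7.290e+01] F [0.5 0.2 0.3] op 0.0297
[-0.01, -0.02, -0.96] -14.98
[-3.87, -0.01, -0.56] -14.98
```

Request:
arm_command([
  [[-0.5,0,-0.4],0],
  [[-1.5,0,-0.5],-1.3],
  [[-2.5,0,-0.5],-2.6],
  [[-3.4,0,-0.5],-3.9],
  [[-3.87,0,-0.5],-5.2],
])

```text
time: 6.45
ee_pos: [0.5816, -0.1238, 0.3588]
tcp_rot: [-179.9, -0.0, 39.4]
wrist_force: [0.6, -0.3, -0.0]
opening: 0.0298
```

Request:
arm_command([
  [[0,0,0],-1.35],
  [[0,0,0],-2.7],
  [[0,0,0],-4.05],
  [[0,0,0],-5.4],
  [[0,0,0],-6.75],
])

```text
time: 6.95
ee_pos: [0.5804, -0.1238, 0.3583]
tcp_rot: [-179.9, -0.1, 80.2]
wrist_force: [-0.2, 1.0, 0.2]
opening: 0.0299
```

```bash
python3 - <<'E'
from h import *
cmd([[.5843,-.1234,.36]],97.75)
E
```

```text
t 6.95 pos [ 0.5804 -0.1238  0.3583] rot [-1.7993e+02 -5.0000e-02  8.0210e+01] q [-1.210e+01  1.660e+01  3.690e+01  1.104e+02  1.000e-01 -2.300e+00] F [-0.2  1.   0.2] op 0.0299
[0.04, 0.15, -0.07] -2.92
```

Request:
arm_command([
  [[0.02,0.08,0],-1.4],
  [[0.04,0.15,0],-2.92],
  [[0.04,0.15,0],-2.92],
  [[0.04,0.15,0],-2.92],
])

```text
time: 7.35
ee_pos: [0.5835, -0.1234, 0.3581]
tcp_rot: [-179.9, -0.1, 97.5]
wrist_force: [-1.0, 0.2, -0.3]
opening: 0.0299
```

```bash
python3 - <<'E'
from h import *
o=get_obs();c=snap('wrist','w2');np.save('pics/w2o.npy',np.r_[o['ee_pos'],o['tcp_rot']])
cmd([[.5843,-.1234,.36]],97.75)
snap('scene','s3')
E
```

```text
t 7.4 pos [ 0.5836 -0.1235  0.3582] rot [-1.7995e+02 -7.0000e-02  9.7500e+01] q [-1.200e+01  1.710e+01  3.750e+01  1.105e+02  1.000e-01 -1.950e+01] F [-0.2  0.3 -0.1] op 0.0303
[-0.0, 0.03, -0.07] -0.04
```

View pics/w2.png

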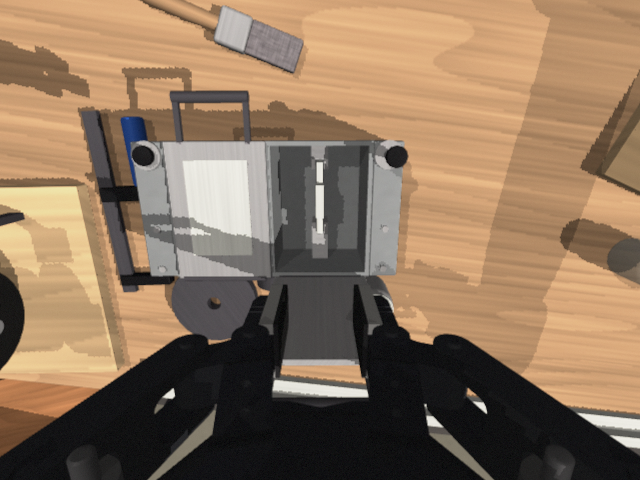

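View pics/s3.png

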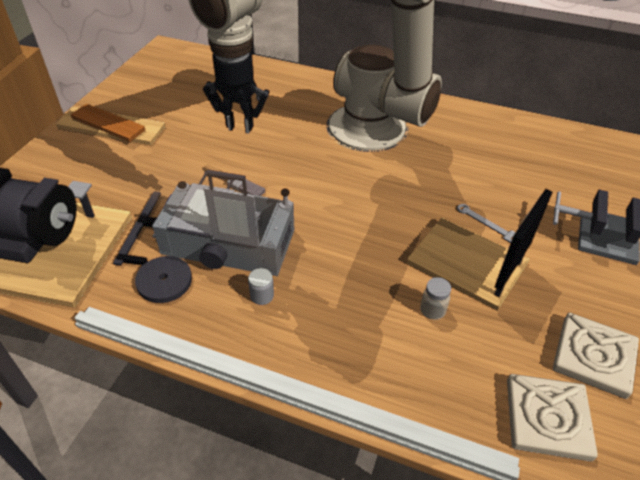

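```bash
python3 - <<'E'
from h import *
c=np.load('pics/w2.npz');o=np.load('pics/w2o.npy')
cv2.imwrite('pics/w2a.png',cv2.resize(cv2.imread('pics/w2.png')[130:290,250:420],None,fx=4.5,fy=3.7,interpolation=cv2.INTER_CUBIC))
for v in range(155,265,6): 
    print(v,[wpt(c,o,u,v).round(3).tolist() for u in (316,320,324)])
print(box(-.01,.0575,.088))
E
```

```text
155 [[0.534, -0.135, 0.047], [0.533, -0.13, 0.047], [0.533, -0.125, 0.048]]
161 [[0.544, -0.134, 0.007], [0.54, -0.129, 0.059], [0.54, -0.124, 0.047]]
167 [[0.552, -0.133, 0.007], [0.546, -0.128, 0.066], [0.547, -0.123, 0.046]]
173 [[0.555, -0.132, 0.06], [0.554, -0.127, 0.067], [0.559, -0.121, 0.006]]
179 [[0.563, -0.131, 0.051], [0.561, -0.126, 0.066], [0.567, -0.12, 0.006]]
185 [[0.566, -0.13, 0.087], [0.565, -0.126, 0.087], [0.575, -0.119, 0.008]]
191 [[0.573, -0.129, 0.086], [0.572, -0.125, 0.086], [0.584, -0.117, 0.005]]
197 [[0.58, -0.129, 0.087], [0.579, -0.124, 0.086], [0.592, -0.116, 0.007]]
203 [[0.587, -0.128, 0.087], [0.587, -0.123, 0.087], [0.6, -0.115, 0.008]]
209 [[0.595, -0.127, 0.085], [0.594, -0.122, 0.087], [0.609, -0.114, 0.007]]
215 [[0.602, -0.126, 0.086], [0.601, -0.121, 0.086], [0.618, -0.113, 0.006]]
221 [[0.628, -0.123, 0.008], [0.613, -0.119, 0.067], [0.618, -0.113, 0.042]]
227 [[0.632, -0.123, 0.028], [0.621, -0.118, 0.066], [0.625, -0.112, 0.047]]
233 [[0.635, -0.122, 0.048], [0.635, -0.117, 0.046], [0.633, -0.111, 0.048]]
239 [[0.643, -0.121, 0.048], [0.643, -0.115, 0.047], [0.642, -0.11, 0.046]]
245 [[0.652, -0.12, 0.046], [0.651, -0.114, 0.047], [0.651, -0.109, 0.047]]
251 [[0.66, -0.119, 0.048], [0.659, -0.113, 0.048], [0.659, -0.108, 0.047]]
257 [[0.669, -0.118, 0.047], [0.668, -0.112, 0.047], [0.668, -0.107, 0.046]]
263 [[0.669, -0.117, 0.069], [0.669, -0.112, 0.07], [0.668, -0.107, 0.069]]
[ 0.58433741 -0.12337372  0.088     ]
```

View pics/w2a.png

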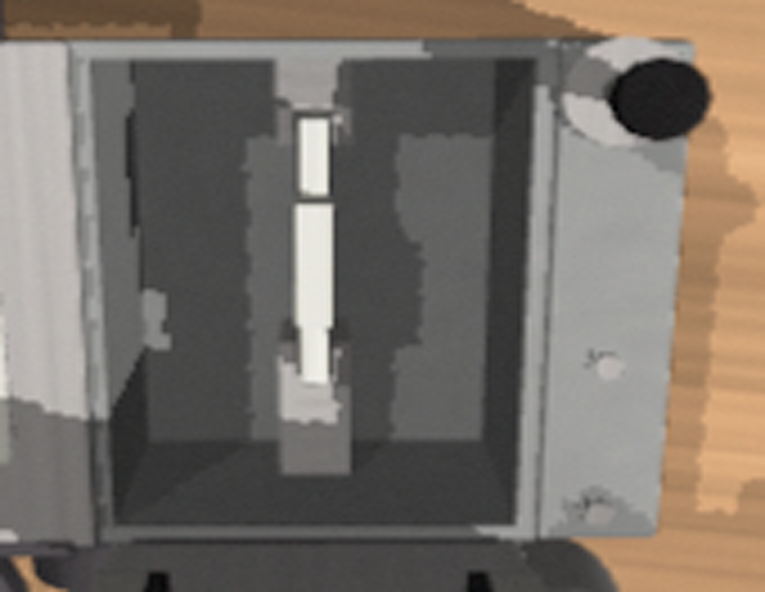

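Request:
arm_command([
  [[0,0,1.4],-0.04],
  [[0,0.01,2.8],-0.04],
  [[0,0.01,4.2],-0.04],
  [[0,0.01,5.6],-0.04],
  [[0,0.01,7],-0.04],
])

```text
time: 7.95
ee_pos: [0.5834, -0.1232, 0.1818]
tcp_rot: [-180.0, -0.1, 97.6]
wrist_force: [0.3, 0.2, -0.4]
opening: 0.0298
```

```bash
python3 - <<'E'
from h import *
cmd([[.5838,-.1238,.12],[.5838,-.1238,.073]],97.75)
E
```

```text
t 7.95 pos [ 0.5834 -0.1232  0.1818] rot [-1.7996e+02 -7.0000e-02  9.7620e+01] q [-11.9  10.6   9.6  89.1   0.1 -19.6] F [ 0.3  0.2 -0.4] op 0.0298
[-0.03, 0.02, 2.47] -0.02
[-0.03, 0.02, 4.35] -0.02
```

Request:
arm_command([
  [[-0.03,0.02,1.2],-0.02],
  [[-0.03,0.02,2.4],-0.02],
  [[-0.03,0.02,3.3],-0.02],
  [[-0.03,0.02,4.0],-0.02],
  [[-0.03,0.02,4.35],-0.02],
])

```text
time: 8.45
ee_pos: [0.5828, -0.1235, 0.0711]
tcp_rot: [-179.8, -0.1, 97.6]
wrist_force: [-1.0, -0.0, 0.1]
opening: 0.0299
```

Request:
arm_command([
  [[0,0,0],0],
  [[0,0,0],0],
  [[0,0,0],0],
  [[0,0,0],0],
  [[0,0,0],0],
], claw=1, force=40)

```text
time: 8.95
ee_pos: [0.5831, -0.1236, 0.0716]
tcp_rot: [-179.9, -0.1, 97.6]
wrist_force: [-0.4, -0.1, -1.8]
opening: 0.0092
```

```bash
python3 - <<'E'
from h import *
cmd([[.5838,-.1238,.16],[.5838,-.1238,.25]],97.75)
E
```

```text
t 8.95 pos [ 0.5831 -0.1236  0.0716] rot [-1.7988e+02 -1.0000e-01  9.7620e+01] q [-12.   11.5  -1.6  77.1   0.  -19.6] F [-0.4 -0.1 -1.8] op 0.0092
[-0.01, 0.02, -3.53] -0.02
[0.0, 0.01, -7.13] -0.02
```

Request:
arm_command([
  [[0,0,-0.5],0],
  [[0,0,-1.1],0],
  [[0,0,-1.7],0],
  [[0,0,-2.3],0],
  [[0,0,-2.9],0],
])

```text
time: 9.45
ee_pos: [0.5835, -0.1237, 0.1462]
tcp_rot: [-179.9, -0.1, 97.6]
wrist_force: [-0.8, 0.4, -1.5]
opening: 0.0095
```

Request:
arm_command([
  [[0,0,-1],0],
  [[0,0,-2],0],
  [[0,0,-3],0],
  [[0,0,-4],0],
  [[0,0,-4],0],
])

```text
time: 9.95
ee_pos: [0.5845, -0.1241, 0.2508]
tcp_rot: [179.7, 0.0, 97.6]
wrist_force: [0.3, 0.3, -1.7]
opening: 0.0092
```

```bash
python3 - <<'E'
from h import *
cmd([[.52,.15,.26],[.447,.375,.245]],74.5)
o=get_obs();c=snap('wrist','w3');np.save('pics/w3o.npy',np.r_[o['ee_pos'],o['tcp_rot']])
snap('scene','s4')
E
```

```text
t 9.95 pos [ 0.5845 -0.1241  0.2508] rot [1.7973e+02 4.0000e-02 9.7610e+01] q [-12.   11.6  18.5  96.6   0.1 -19.6] F [ 0.3  0.3 -1.7] op 0.0092
[11.21, -1.1, -0.38] 3.85
[20.52, -2.81, 0.2] 3.85
```

View pics/s4.png

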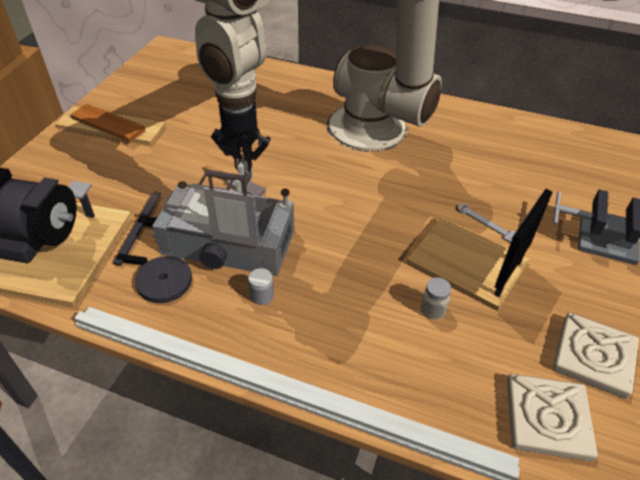

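View pics/w3.png

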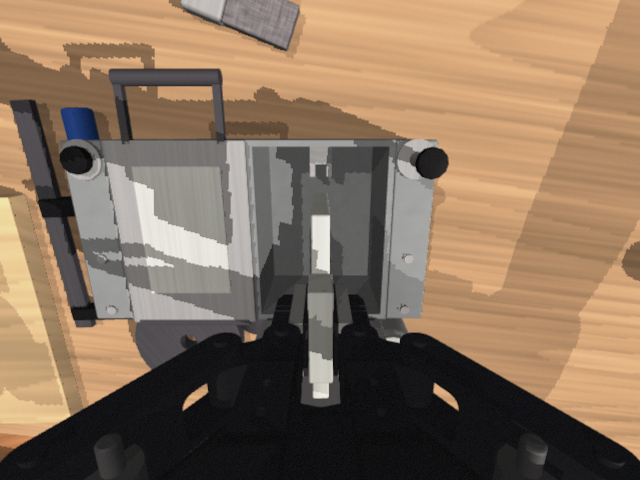

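Request:
arm_command([
  [[1,-0.05,0],0],
  [[2.2,-0.15,0],0.2],
  [[3.6,-0.3,0],0.5],
  [[5.0,-0.5,0],0.9],
  [[6.4,-0.7,0],1.3],
], force=60)

```text
time: 10.55
ee_pos: [0.5443, 0.0335, 0.2453]
tcp_rot: [-179.9, -0.0, 89.7]
wrist_force: [0.4, 0.6, -1.6]
opening: 0.009
```

Request:
arm_command([
  [[1.4,-0.1,0],0.3],
  [[2.8,-0.2,0],0.6],
  [[4.2,-0.35,0],0.9],
  [[5.6,-0.5,0],1.2],
  [[7,-0.7,0],1.4],
])

```text
time: 11.05
ee_pos: [0.527, 0.2098, 0.2439]
tcp_rot: [-179.8, 0.0, 81.2]
wrist_force: [-0.3, -0.4, -1.9]
opening: 0.0092
```

```bash
python3 - <<'E'
from h import *
cmd([[.447,.375,.25],[.447,.375,.22]],74.5)
E
```

```text
t 11.05 pos [0.527  0.2098 0.2439] rot [-1.7976e+02  4.0000e-02  8.1230e+01] q [21.7  7.7 13.2 95.8  0.1 30.4] F [-0.3 -0.4 -1.9] op 0.0092
[6.04, -4.17, -0.23] 1.12
[6.04, -4.17, 0.97] 1.12
```

Request:
arm_command([
  [[1.2,-0.85,0],0.25],
  [[2.4,-1.7,0.1],0.5],
  [[3.6,-2.5,0.3],0.75],
  [[4.8,-3.3,0.6],1.12],
  [[6.04,-4.17,0.97],1.12],
])

```text
time: 11.55
ee_pos: [0.4458, 0.3759, 0.2186]
tcp_rot: [-179.7, 0.1, 74.4]
wrist_force: [0.4, -0.5, -2.0]
opening: 0.0093
```

```bash
python3 - <<'E'
from h import *
o=get_obs();c=snap('wrist','w4');np.save('pics/w4o.npy',np.r_[o['ee_pos'],o['tcp_rot']])
snap('scene','s5');snap('top','t5')
cmd([[.447,.375,.184]],74.5)
E
```

```text
t 11.7 pos [0.4452 0.3761 0.2177] rot [-179.64    0.23   74.69] q [40.1  9.5 12.3 93.2  0.2 55.4] F [-0.1 -0.5 -2.5] op 0.0089
[-0.02, 0.09, 1.35] 0.03
```

View pics/w4.png

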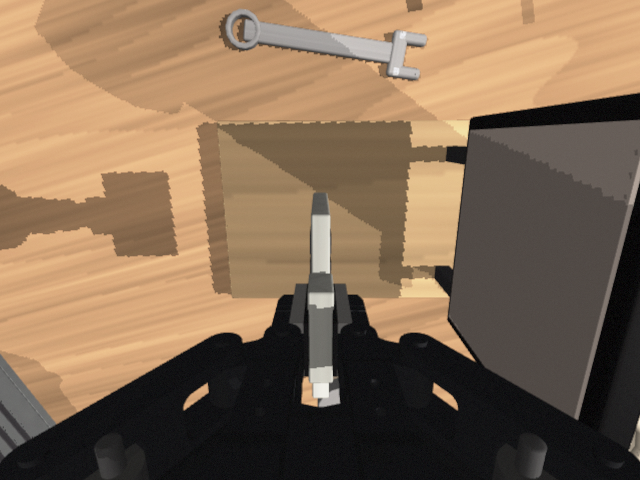

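View pics/s5.png

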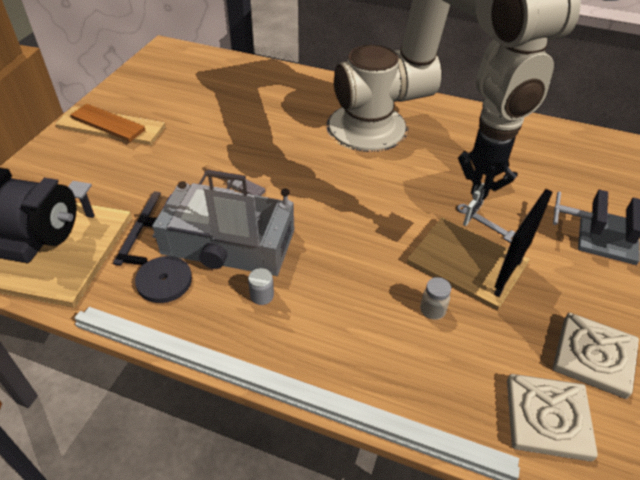

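View pics/t5.png

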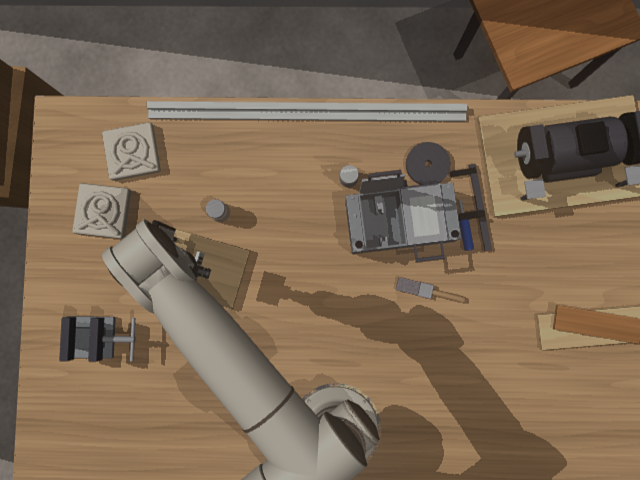

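Now fit the lit face from the wrist depth (grey area ~(480–600, 140–380)) and the filter's plate pose.

```bash
cat > panel.py <<'E'
from h import *
import sys
n=sys.argv[1]
c=np.load(f'pics/{n}.npz');o=np.load(f'pics/{n}o.npy')
Q=np.array([wpt(c,o,u,v) for u in range(480,600,6) for v in range(150,310,6) if c['range_z'][v,u]>.05])
m=Q.mean(0);nn=np.linalg.svd(Q-m)[2][2]
print('panel n',nn.round(3),'yaw',np.degrees(np.arctan2(-nn[0]/nn[1],1)).round(2),'res',np.abs((Q-m)@nn).max(),'mid',m.round(3),'dist TCP',((o[:3]-m)@nn).round(4),'z',Q[:,2].min().round(3),Q[:,2].max().round(3))
t=np.array([nn[1],-nn[0]]);t*=np.sign(t[0])
z=c['range_z']
P=np.array([wpt(c,o,u,v) for u in range(440,640,2) for v in range(90,430,2) if z[v,u]>.05])
s=P[np.abs((P-m)@nn)<.006]; a=(s[:,:2]-o[:2])@t
k=s[:,2]
for lo in (.08,.12,.16,.2): 
    b=a[(k>lo)&(k<lo+.03)]; print(lo,len(b),b.min().round(3) if len(b) else '',b.max().round(3) if len(b) else '')
print('filter')
for u,v in [(320,200),(320,225),(320,250),(320,265),(314,240),(327,240)]: print(u,v,wpt(c,o,u,v).round(4))
E
python3 panel.py w4
```

```text
panel n [0.265 0.964 0.002] yaw -15.37 res 0.0013213763721970752 mid [0.453 0.493 0.17 ] dist TCP -0.115 z 0.096 0.22
0.08 964 -0.088 0.091
0.12 1539 -0.088 0.091
0.16 2575 -0.088 0.075
0.2 4557 -0.088 0.059
filter
320 200 [0.4048 0.3875 0.182 ]
320 225 [0.4089 0.3865 0.2162]
320 250 [0.4195 0.3835 0.2148]
320 265 [0.4261 0.3817 0.2144]
314 240 [0.4147 0.3823 0.2146]
327 240 [0.4161 0.3875 0.215 ]
```

Request:
arm_command([
  [[0.1,0.05,0.5],0],
  [[0.15,0.05,1.0],0],
  [[0.15,0.05,1.35],0],
  [[0.15,0.05,1.35],0],
  [[0.15,0.05,1.35],0],
])

```text
time: 12.2
ee_pos: [0.4473, 0.3788, 0.1838]
tcp_rot: [-179.6, 0.3, 74.6]
wrist_force: [0.5, -0.5, -1.8]
opening: 0.0089
```

Request:
arm_command([
  [[0,0,0],0],
  [[0,0,0],0],
  [[0,0,0],0],
  [[0,0,0],0],
])

```text
time: 12.6
ee_pos: [0.4474, 0.3789, 0.184]
tcp_rot: [-179.6, 0.2, 74.6]
wrist_force: [0.4, -0.2, -2.0]
opening: 0.0088
```

```bash
python3 - <<'E'
from h import *
o=get_obs();c=snap('wrist','w5');np.save('pics/w5o.npy',np.r_[o['ee_pos'],o['tcp_rot']])
snap('scene','s6')
cmd([],74.6);print(get_obs()['qd'].round(2))
E
python3 panel.py w5
```

```text
t 12.7 pos [0.4473 0.3788 0.1839] rot [-179.63    0.24   74.65] q [40.2  9.6  8.7 89.5  0.2 55.5] F [ 0.4  0.3 -1.5] op 0.0088
[ 0.09  0.01 -0.05 -0.06  0.07 -0.  ]
panel n [0.267 0.964 0.004] yaw -15.47 res 0.004074864171950615 mid [0.451 0.494 0.14 ] dist TCP -0.1116 z 0.058 0.19
0.08 1402 -0.089 0.09
0.12 2294 -0.089 0.075
0.16 4215 -0.089 0.058
0.2 1277 -0.042 0.042
filter
320 200 [0.4062 0.3903 0.1474]
320 225 [0.4104 0.3893 0.1815]
320 250 [0.421  0.3864 0.1804]
320 265 [0.4274 0.3846 0.1802]
314 240 [0.4161 0.3852 0.1806]
327 240 [0.4177 0.3903 0.1798]
```

View pics/w5.png

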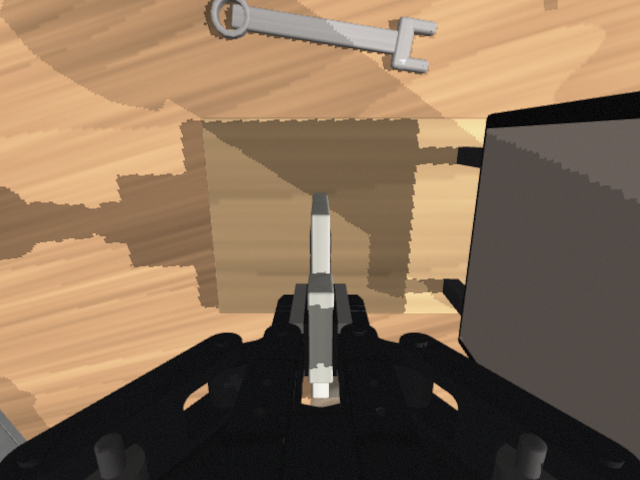

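View pics/s6.png

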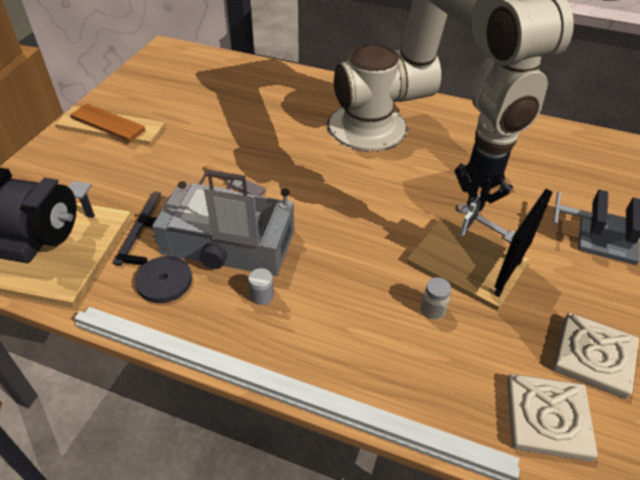

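The plate stands upright and still: 112 mm from the face, off-centre by about 1 mm, middle at z ≈ 0.150. Nothing else has moved, so I'm handing in.

```bash
python3 -c "
from workcell import *
print(job_done())"
```

```text
the job is handed in; nothing more can be done
None
```

The job is handed in at about 12.7 s, with the arm holding the clogged filter in front of the light panel. The hand-in gave no verdict.

**What I did:** The popped-up pin is on the box's +y side, so bay a was the clogged one. I gripped flap a's bar, swung it to about upright (roughly 1.6 rad) and let go. Then I gripped filter a by its tab at 40 N, drew it straight up, and carried it to the panel at 60 N.

**Last checks (wrist and scene cameras):**

| Check | Measured |
|---|---|
| Distance from lit face | about 112 mm |
| Sideways offset from panel centre | about 1 mm |
| Height of filter middle | about 0.150 m (target 0.150 m) |
| Square to the panel | within about 0.2° |
| Upright | within about 3° |
| Arm | standing still |
| Finger opening on the tab | 9 mm |

The filter is clear of the stand and the box, and flap b is still shut. In the pictures none of the loose things on the bench has visibly moved. No check failed or disagreed.

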